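# Pin the lap case shut

### The job

The gem cutter's wooden lap case has its lid down but is not secured. Swing its upright yellow hasp over to the front so that it hangs down fully home over the brass staple, then take the red-knobbed retaining pin from the wooden block, drop it upright through the staple loop until its disc sits on the loop, and let go.

Things in the scene. Friction and masses are not known exactly. Their poses are not given: they have to be found in the camera images.
- case: Fixed wooden lap case, 160 mm deep (x), 260 mm wide (y), 155 mm high, lid shut. Origin: centre of its underside; z up, -x points out of its front face (80 mm from the origin), which carries the hasp and staple, y runs along that face.
- staple (a point): Brass staple, a level U of 6 mm bar on the case's front; axes as the case's. This point: centre of the free opening, level with the loop's top, 105 mm above the table, 30 mm out from the face. Opening 28 mm wide (y); from this point 24 mm back (+x) to the shut hasp, 20 mm out (-x) to the front bar. A gripper setting the pin should close along y: hasp and case stand close behind.
- hasp (a joint): Slotted yellow plate 64 mm wide, 98 long, 4 thick; hinge along y, 26 mm behind (+x) and 47 above staple. 0 = hangs down over the staple (shut), 1.57 = level out to the front, 3.14 = straight up, more = leaning back over the lid (stop 3.65). Starts leaning back 0.1 to 0.36 rad; stays put within 0.4 rad of upright; pushed over 0.5 rad past upright to the front, it falls shut by itself.
- pin_grip (a point): Centre of the red knob (28 mm wide, 44 high) of a pin (~90 g) standing in a 75 mm high block, in a row with two brass dops bearing stones. z up along the pin, y across the row at the start (close the gripper along y). Steel disc 38 mm wide under the knob, its underside 28 mm below this point; below that a 60 mm long, 22 mm round shank, the last 35 mm tapering to an 8 mm tip. Holes 60 mm apart.
Things that resemble listed ones, but are neither listed nor needed, are in the scene too. Leave any pink or purple look-alike of the part that bears pin_grip alone.

How it is judged (in metres and radians):
On the way, in this order (a step that is already met when the one before it is completed fails the run):
1. the hasp hangs shut over the staple (value of joint hasp below 0.17 rad), for 0.2 s.
2. the pin is through the loop, down on its disc (horizontal distance between pin_grip and staple below 0.016 m and z of pin_grip in the frame of staple below 0.036 m), for 0.2 s.
At the end, for the whole second after the job is handed in: The hasp hangs within 0.17 rad of fully shut, and the pin stands in the staple loop: knob centre within 16 mm of the loop's centre seen from above and 15 to 36 mm above the loop (28 mm when its disc sits on it), within 0.2 rad of upright, at rest and let go (all of step 2 and value of joint hasp below 0.17 rad and z of pin_grip in the frame of staple above 0.015 m and angle between pin_grip's own z axis and vertical below 0.2 rad and linear speed of pin below 0.03 m/s); the robot touches nothing.
It also fails if it takes over 53 s, if anything falls off the work surface, if the arm or the gripper's body presses on something with over 40 N, if the wrist force passes 120 N, or if a joint passes its speed limit or range.

### The arm

A 6-joint arm with a two-finger parallel gripper is mounted at the origin on the work surface. World frame = base frame: x ahead of the robot, y to its left, z up, the work surface at z = 0. Lengths are in m, angles in degrees, forces in N, time in s.
With the tool pointing down it reaches from about 0.4 to 0.825 m from the base axis. Payload 7 kg.
Tool frame: the origin (TCP) lies on the centre line of the jaws, within the pads' length; the fingertips stand r.nose_length ahead of it and the grasp point (between the pads) lies 2 mm behind it (r.nose_length is the distance from the TCP to the fingertips, in m); z points along the fingers, y is the direction in which the jaws open and shut (so a half turn about z gives the same grasp; the last joint's range is limited). The gripper opens to 88 mm and grips with 3 to 60 N. Pads are 19 mm wide; open, the fingers measure 130 mm over their backs; the gripper's body (78 mm by 193 mm) begins 47 mm behind the grasp point.
Start: joints at [-50.185, 20.546, 0.682, 0, -70.136, -16.507], TCP at [0.267, -0.62, 0.244] pointing down, gripper open.
Joint ranges: [-176.03, 176.03], [-82.01, 121.73], [-58.28, 71.71], [-173.87, 95.51], [-174.79, -0.11], [-173.66, 173.66]. Speed limits (degrees/s): [136.94, 136.94, 172.46, 180, 180, 180].

### API

Orientations are given as [roll, pitch, yaw] about the fixed x, y, z axes, in that order (R = Rz(yaw) Ry(pitch) Rx(roll)).
In Python, from plant import r gives the robot as it stands.
- The arm moves only by the tool apply_moves, never from a script. Its argument "targets" is a list of rows, each a list of 3 entries, a list of its own where there are three numbers: the shift along the tool's x, y, z scaled (see below), then the turn, a rotation vector about the tool's x, y, z scaled (see below), then the finger opening in mm, from 0 to 87.6. A call has 1 to 5 rows; each row shifts and turns the pose as measured when the row begins, along the tool's axes as they then stand; what a row does not reach is not made up. The controller multiplies each number of a shift by 0.04 m and each number of a turn by 8 degrees. A row lasts 1/10 s, in which the tool goes at most 50 mm and 8.59 degrees, less where a joint would pass 70% of its speed; a pose out of reach is approached as far as the arm can. A call with a number of a shift or a turn outside -1 to 1 is refused whole. A call with a gripper value outside its range is refused whole. The fingers move at their own pace and stop on an object; "squeeze" is the grip in N (left out, the last holds). Time passes only in rows, so rows that do not move let the fingers close. It gives the time, the measured TCP pose, the force and the opening at its end, in the units of the state.
- r.get_state(): the state, without advancing time (a new reading comes with each control period).
- r.capture(name): name is "side" or "top"; returns a dict with "img" (420x560x3 uint8, blue, green, red), "z_map" (420x560 float32, m along the optical axis (not along the pixel's ray), 0 where there is no reading), "fx", "fy", "cx", "cy" (pixels), "k1" (the pictures are not rectified: a ray, as slopes to the right and down, at radius r is drawn at 1 + k1 r^2 times it, then the intrinsics apply), "camera_from_world" (4x4, takes a point from world to camera coordinates). Camera axes: x right, y up, looking along -z (the intrinsics and any distortion apply to the point x, -y, -z); pixel columns grow to the right and rows downward; lengths in m; the calibration is good to about 2 mm. A picture is of the moment at which its call begins.
- r.close_job(): hands the job in, once; it reports no verdict.
The state is a dict: "time_s": time; "joints": joint angles; "qd": joint speeds; "joint_torque": joint torques, N m; "tcp_pos": TCP position; "eef_rot": TCP orientation; "contact_force": force on the tool from outside, world axes, zero at the start; "moment": the same for the moment, N m; "gripper_width": finger opening in m.
Only numpy, scipy, OpenCV 4.12 (cv2) and the standard library are available. Lean on these libraries where they do the work, as an engineer would, in place of code of your own. Each camera call takes 0.05 s, during which the arm holds its last target.

## Working session

There is one attempt and no reset: what is moved stays moved. The work goes in short steps, Python scripts to look and compute and a tool call to move; the robot and the scene stay as the last step left them, time stands still between calls to the robot, and variables do not carry over. Pictures are saved under pics/ and viewed, and the job is handed in when it is done.

Besides the shell and the picture viewer there is one more tool, called after "Call:" in YAML: its name, and indented under it one key for each argument. apply_moves: Moves the arm, as the interface text tells. Its arguments: {"type":"object","properties":{"targets":{"type":"array","items":{"type":"array"}},"squeeze":{"type":"number"}},"required":["targets"]}

```bash
ls; mkdir -p pics; cat > h.py <<'E'
import numpy as np, cv2
from plant import r
def cap(n):
    c=r.capture(n); return c
def pix2w(c,u,v,z=None):
    # undistort
    if z is None:
        z=c['z_map'][int(round(v)),int(round(u))]
    a=(u-c['cx'])/c['fx']; b=(v-c['cy'])/c['fy']
    x,y=a,b
    for _ in range(20):
        s=1+c['k1']*(x*x+y*y); x,y=a/s,b/s
    p=np.array([x*z,-y*z,-z,1.])
    return (np.linalg.inv(c['camera_from_world'])@p)[:3]
def cloud(c):
    H,W=c['z_map'].shape
    u,v=np.meshgrid(np.arange(W),np.arange(H))
    a=(u-c['cx'])/c['fx']; b=(v-c['cy'])/c['fy']; x,y=a.copy(),b.copy()
    for _ in range(20):
        s=1+c['k1']*(x*x+y*y); x,y=a/s,b/s
    z=c['z_map']; P=np.stack([x*z,-y*z,-z,np.ones_like(z)],-1)
    W_=P@np.linalg.inv(c['camera_from_world']).T
    W_=W_[...,:3]; W_[z==0]=np.nan
    return W_
def w2pix(c,p):
    q=c['camera_from_world']@np.append(p,1); x,y=q[0]/-q[2],-q[1]/-q[2]
    s=1+c['k1']*(x*x+y*y); return c['cx']+c['fx']*x*s, c['cy']+c['fy']*y*s
E
python3 - <<'E'
from h import *
print(r.nose_length); print(r.get_state())
for n in ('side','top'):
    c=cap(n); cv2.imwrite(f'pics/{n}0.png',c['img'])
    np.savez(f'{n}0.npz',**c)
    print(n,np.linalg.inv(c['camera_from_world']).round(3),c['fx'],c['k1'],(c['z_map']==0).mean())
E
```

```text
pics
0.017
{'time_s': 0.0, 'joints': array([-5.01840537e+01,  2.05914287e+01,  6.33101314e-01, -2.08523178e-02,
       -7.01358012e+01, -1.65057489e+01]), 'qd': array([-0.01363646,  0.01255363, -0.0953517 ,  0.01547943,  0.0138018 ,
        0.06698221]), 'joint_torque': array([ 1.42088484e-03, -5.82714593e+01,  2.93060911e+01,  6.99731067e+00,
        6.72025941e-03, -2.31981066e-04]), 'tcp_pos': array([ 0.26688455, -0.61948664,  0.24261533]), 'eef_rot': array([ 1.79904181e+02, -7.95107731e-03, -1.56696898e+02]), 'contact_force': array([ 0.76004218, -0.30424157,  0.54363983]), 'moment': array([-0.0100422 , -0.0267232 , -0.01964767]), 'gripper_width': 0.087489070919194}
side [[-0.963  0.179 -0.203  0.299]
 [-0.271 -0.655  0.706  0.608]
 [-0.007  0.734  0.679  0.73 ]
 [ 0.     0.     0.     1.   ]] 528.7435838867049 -0.09601915315491737 0.004026360544217687
top [[ 0.02   0.997 -0.073  0.446]
 [-1.     0.019 -0.012 -0.038]
 [-0.01   0.073  0.997  0.86 ]
 [ 0.     0.     0.     1.   ]] 409.25235268692234 -0.11310627480379812 0.0038392857142857144
```

View pics/side0.png

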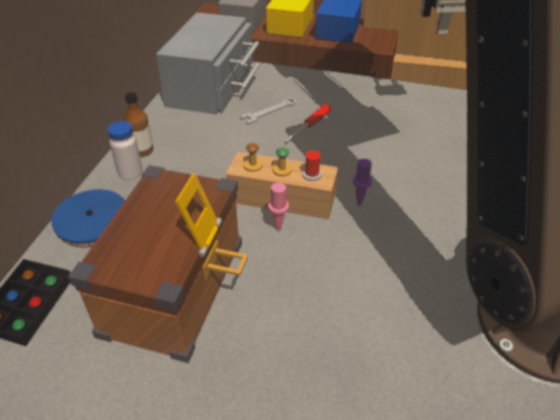

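View pics/top0.png

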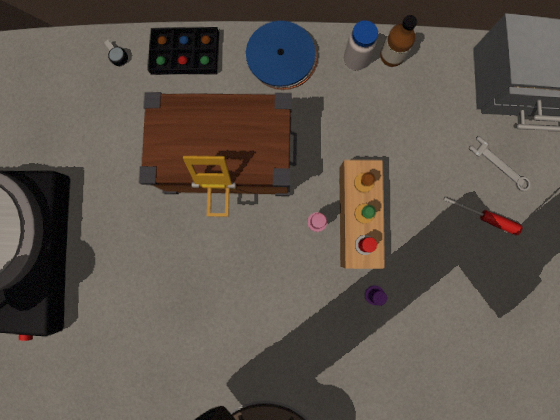

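The side view shows the case with the leaning yellow hasp at (200,215) and the staple at (228,263). What could be taken for the pin:

| Candidate | Side pixel | Top pixel |
|---|---|---|
| Red knob in block | (313,163) | (368,244) |
| Pink look-alike | (278,200) | (318,221) |
| Purple look-alike | (362,175) | (376,295) |
| Red screwdriver handle | (318,115) | (500,222) |
| Green dop | (282,160) | (368,212) |
| Brown dop | (253,157) | (368,181) |

I choose the red knob with the steel disc, in the block.

```bash
python3 - <<'E'
from h import *
cs=[]
for n in ('side','top'):
    c=dict(np.load(f'{n}0.npz')); W=cloud(c); cs.append((c,W))
    hsv=cv2.cvtColor(c['img'],cv2.COLOR_BGR2HSV)
    H,S,V=[hsv[...,i] for i in range(3)]
    box={'side':(slice(140,190),slice(295,330)),'top':(slice(225,260),slice(350,385))}[n]
    m=np.zeros(H.shape,bool); m[box]=True
    red=m&((H<5)|(H>172))&(S>170)&(V>60)
    p=W[red]; print(n,'red',red.sum(),np.nanmin(p,0).round(4),np.nanmax(p,0).round(4),np.nanmedian(p,0).round(4))
    t=p[p[:,2]>np.nanmax(p[:,2])-0.006]; print('top face',t.mean(0).round(4),len(t),t.min(0).round(4),t.max(0).round(4))
    # block top plane
    # yellow
    m[:]=False
    box={'side':(slice(165,285),slice(170,255)),'top':(slice(145,225),slice(175,245))}[n]; m[box]=True
    ye=m&(H>17)&(H<32)&(S>180)&(V>90)
    p=W[ye]; 
    print('yellow',len(p)); 
    hi=p[(p[:,2]>0.16)]; print('hasp',hi.min(0).round(3),hi.max(0).round(3))
    lo=p[(p[:,2]<0.12)&(p[:,2]>0.09)]; print('staple',len(lo),np.percentile(lo,[2,50,98],axis=0).round(4))
    im=c['img'].copy(); im[red]=(255,0,255); im[ye]=(255,255,0)
    if n=='side': cv2.imwrite('pics/m_side.png',cv2.resize(im[130:300,150:390],None,fx=3,fy=3))
    else: cv2.imwrite('pics/m_top.png',cv2.resize(im[80:280,130:400],None,fx=2.9,fy=2.9))
    # case top plane
    ct=W[(W[...,2]>0.148)&(W[...,2]<0.162)&np.isfinite(W[...,2])]
    print('casetop',len(ct),cv2.minAreaRect(ct[:,:2].astype(np.float32)*1000), np.median(ct[:,2]))
    bt=W[(W[...,2]>0.068)&(W[...,2]<0.080)&(W[...,1]<-0.1)&(W[...,1]>-0.3)&(W[...,0]>.25)&(W[...,0]<.6)]
    print('blocktop',len(bt),cv2.minAreaRect(bt[:,:2].astype(np.float32)*1000),np.median(bt[:,2]))
E
```

```text
side red 255 [ 0.4377 -0.1971  0.0835] [ 0.4635 -0.1689  0.1272] [ 0.4485 -0.1751  0.1172]
top face [ 0.4503 -0.1825  0.1246] 104 [ 0.4377 -0.1971  0.1212] [ 0.4635 -0.1694  0.1272]
yellow 1452
hasp [0.55 0.06 0.16] [0.581 0.127 0.248]
staple 4 [[0.54   0.1099 0.1042]
 [0.5472 0.1111 0.1051]
 [0.5494 0.1114 0.1056]]
casetop 14957 ((775.7037353515625, -209.4364013671875), (635.0964965820312, 1406.194580078125), 37.385841369628906) 0.1541070914467333
blocktop 2049 ((469.63275146484375, -184.85739135742188), (261.6685791015625, 80.60308074951172), 1.1366287469863892) 0.07471841024754367
top red 209 [ 0.4392 -0.1967  0.0866] [ 0.4648 -0.1705  0.1295] [ 0.4519 -0.1819  0.1254]
top face [ 0.4516 -0.1839  0.1258] 165 [ 0.4395 -0.1967  0.1235] [ 0.4647 -0.171   0.1295]
yellow 988
hasp [0.551 0.063 0.16 ] [0.581 0.126 0.249]
staple 10 [[0.5531 0.0784 0.0906]
 [0.5534 0.0883 0.0973]
 [0.5554 0.1274 0.1139]]
casetop 16389 ((668.6209106445312, -89.623046875), (499.65887451171875, 1011.5457763671875), 42.75019836425781) 0.15530202729413134
blocktop 2964 ((469.3376159667969, -163.44972229003906), (261.0256652832031, 115.8697738647461), 0.6617652773857117) 0.07564738722657255
```

View pics/m_side.png

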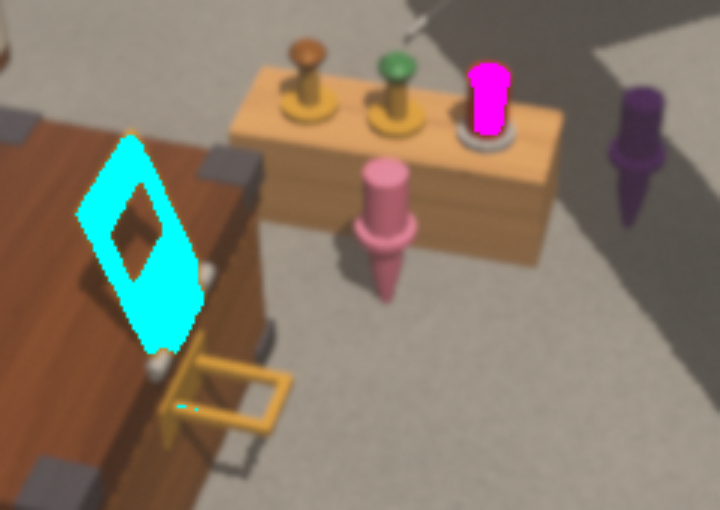

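View pics/m_top.png

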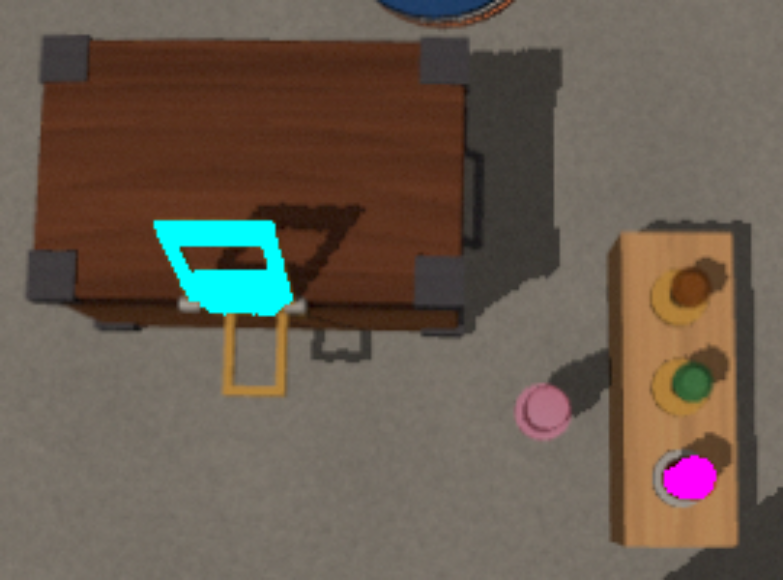

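The crop confirms the red knob on its steel disc, third in the block, at top (368,244). The staple's U is at top pixel about (218,203). Next I'll locate the staple and the case yaw.

```bash
python3 - <<'E'
from h import *
def ray(c,u,v,zp):
    a=pix2w(c,u,v,0.5); b=pix2w(c,u,v,1.0); t=(zp-a[2])/(b[2]-a[2]); return a+t*(b-a)
for n in ('side','top'):
    c=dict(np.load(f'{n}0.npz')); W=cloud(c)
    hsv=cv2.cvtColor(c['img'],cv2.COLOR_BGR2HSV); H,S,V=[hsv[...,i] for i in range(3)]
    m=np.zeros(H.shape,bool)
    box={'side':(slice(238,280),slice(202,255)),'top':(slice(188,220),slice(200,235))}[n]; m[box]=True
    br=m&(H>14)&(H<27)&(S>120)&(V>100)&(np.abs(W[...,2]-0.103)<0.015)
    vs,us=np.nonzero(br); 
    P=np.array([ray(c,u,v,0.105) for u,v in zip(us,vs)])
    print(n,br.sum(),'depthpts',np.percentile(W[br],[2,50,98],axis=0).round(4).tolist())
    print('ray',np.percentile(P,[1,50,99],axis=0).round(4).tolist())
    ext=P[P[:,0]<P[:,0].min()+0.008]; print('front bar mean',ext.mean(0).round(4),ext.min(0).round(4),ext.max(0).round(4))
    for x in (0.51,0.52,0.53,.54):
        y=np.sort(P[np.abs(P[:,0]-x)<0.003][:,1]); print(x,(y*1000).round(0).astype(int).tolist())
    # case top corners, in region
    ct=(np.abs(W[...,2]-0.155)<0.006)&(W[...,0]>.5)&(W[...,0]<.75)&(W[...,1]>-.08)&(W[...,1]<.27)
    ct=cv2.morphologyEx(ct.astype(np.uint8),cv2.MORPH_OPEN,np.ones((5,5)))>0
    q=W[ct]; rect=cv2.minAreaRect((q[:,:2]*1000).astype(np.float32)); print('casetop',len(q),rect, cv2.boxPoints(rect).round(0).tolist(), np.median(q[:,2]))
    # hasp points plane
    ye=(H>17)&(H<32)&(S>180)&(V>90)&(W[...,2]>0.16)&(W[...,0]>.5)&(W[...,0]<.65)&(W[...,1]>0)&(W[...,1]<.2)
    p=W[ye]; ctr=p.mean(0); u,s,vt=np.linalg.svd(p-ctr,full_matrices=False); print('hasp n',vt[2].round(3),ctr.round(3),s)
    top=p[p[:,2]>.235]; print('hasptop',top.min(0).round(3),top.max(0).round(3),top.mean(0).round(3))
E
```

```text
side 630 depthpts [[0.4987, 0.0643, 0.0901], [0.5416, 0.0969, 0.1042], [0.5551, 0.124, 0.1151]]
ray [[0.4979, 0.0588, 0.105], [0.5406, 0.0975, 0.105], [0.5593, 0.1324, 0.105]]
front bar mean [0.5011 0.097  0.105 ] [0.4974 0.0746 0.105 ] [0.5053 0.1178 0.105 ]
0.51 [75, 76, 76, 77, 78, 78, 79, 79, 80, 80, 81, 81, 82, 83, 83, 109, 109, 109, 111, 111, 111, 112, 113, 113, 113, 114, 114, 115, 115, 116, 116, 117]
0.52 [74, 74, 75, 75, 76, 77, 77, 78, 78, 79, 79, 80, 81, 81, 82, 83, 83, 84, 84, 108, 109, 109, 110, 110, 111, 112, 112, 112, 113, 113, 114, 114, 115, 116, 116, 117, 117, 118, 118, 119]
0.53 [74, 75, 75, 76, 77, 77, 78, 78, 79, 79, 80, 80, 81, 82, 82, 83, 84, 84, 85, 108, 109, 110, 110, 111, 111, 112, 112, 113, 113, 114, 114, 115, 115, 116, 116, 117, 117, 118, 118]
0.54 [74, 75, 75, 76, 76, 77, 78, 78, 79, 80, 80, 80, 81, 82, 82, 83, 84, 84, 85, 108, 108, 109, 109, 110, 111, 111, 112, 112, 113, 113, 114, 115, 115, 115, 116, 117, 117, 117, 118]
casetop 11766 ((631.49560546875, 93.57337188720703), (269.512451171875, 174.46633911132812), 89.81568908691406) [[544.0, -41.0], [718.0, -
[... 553 characters left out ...]
 114, 114]
0.52 [75, 75, 75, 76, 77, 78, 78, 78, 80, 80, 80, 108, 108, 109, 110, 110, 110, 110, 112, 112, 112, 112, 114, 114, 114, 114]
0.53 [75, 75, 75, 75, 77, 77, 77, 77, 79, 79, 79, 79, 80, 81, 109, 109, 109, 111, 111, 111, 112, 113, 113, 114, 114]
0.54 [75, 75, 75, 77, 77, 77, 79, 79, 79, 81, 81, 109, 109, 109, 111, 111, 111, 113, 113, 113]
casetop 12432 ((634.920166015625, 94.56997680664062), (167.81402587890625, 267.3648376464844), 0.07965081185102463) [[551.0, 228.0], [551.0, -39.0], [719.0, -39.0], [719.0, 228.0]] 0.1557744572243776
hasp n [-0.959 -0.006  0.285] [0.566 0.094 0.208] [0.89574738 0.56429111 0.0328456 ]
hasptop [0.572 0.063 0.235] [0.581 0.126 0.249] [0.576 0.095 0.243]
```

Call:
apply_moves:
  targets:
    - [[0, 0, -1], [0, 0, 0.97], 80]
    - [[0, 0, -1], [0, 0, 0.97], 60]
    - [[0, 0, -0.4], [0, 0, 0.97], 40]

```text
time_s: 0.4
tcp_pos: [0.266, -0.6178, 0.3358]
eef_rot: [179.4, -0.4, 179.3]
contact_force: [0.8, 0.4, 0.6]
gripper_width: 0.0694
```

Call:
apply_moves:
  targets:
    - [[-0.5, 1, 0], [0, 0, 0], 40]
    - [[-0.5, 1, 0], [0, 0, 0], 40]
    - [[-0.5, 1, 0], [0, 0, 0], 40]
    - [[-0.5, 1, 0], [0, 0, 0], 40]
    - [[-0.5, 1, 0], [0, 0, 0], 40]

```text
time_s: 0.9
tcp_pos: [0.3698, -0.418, 0.3364]
eef_rot: [179.4, -0.5, 178.5]
contact_force: [2.0, 0.0, 0.3]
gripper_width: 0.0401
```

Call:
apply_moves:
  targets:
    - [[-0.5, 1, 0], [0, 0, 0], 40]
    - [[-0.5, 1, 0], [0, 0, 0], 40]
    - [[-0.5, 1, 0], [0, 0, 0], 40]
    - [[-0.5, 1, 0], [0, 0, 0], 40]
    - [[-0.5, 1, 0], [0, 0, 0], 40]

```text
time_s: 1.4
tcp_pos: [0.4766, -0.2114, 0.3369]
eef_rot: [179.4, -0.5, 178.5]
contact_force: [0.4, -0.4, -0.3]
gripper_width: 0.04
```

Call:
apply_moves:
  targets:
    - [[-0.5, 1, 0], [0, 0, -0.19], 40]
    - [[-0.5, 1, 0], [0, 0, 0], 40]
    - [[-0.5, 1, 0], [0, 0, 0], 40]
    - [[-0.5, 1, 0], [0, 0, 0], 40]
    - [[-0.5, 1, 0], [0, 0, 0], 40]

```text
time_s: 1.9
tcp_pos: [0.579, -0.0022, 0.338]
eef_rot: [179.3, -0.5, -179.9]
contact_force: [1.4, -0.7, 1.0]
gripper_width: 0.0398
```

Call:
apply_moves:
  targets:
    - [[-0.5, 1, 0], [0, 0, 0], 40]
    - [[-0.5, 0.9, 0], [0, 0, 0], 40]
    - [[-0.4, 0.4, 0], [0, 0, 0], 40]
    - [[0, 0, 0], [0, 0, 0], 40]

```text
time_s: 2.3
tcp_pos: [0.6371, 0.0997, 0.3353]
eef_rot: [179.3, -0.8, -179.6]
contact_force: [0.6, 0.0, -0.5]
gripper_width: 0.0399
```

Call:
apply_moves:
  targets:
    - [[0, -0.1, 0.9], [0, 0, 0], 40]
    - [[0, 0, 0.9], [0, 0, 0], 40]
    - [[0, 0, 0.9], [0, 0, 0], 40]
    - [[0, 0, 0.1], [0, 0, 0], 40]

```text
time_s: 2.7
tcp_pos: [0.635, 0.0965, 0.2201]
eef_rot: [179.3, -0.7, -179.5]
contact_force: [-0.5, 0.4, -1.2]
gripper_width: 0.0398
```

```bash
python3 - <<'E'
from h import *
c=cap('side'); cv2.imwrite('pics/side1.png',cv2.resize(c['img'][120:340,60:340],None,fx=2.7,fy=2.7))
E
```

```text
(no output)
```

View pics/side1.png

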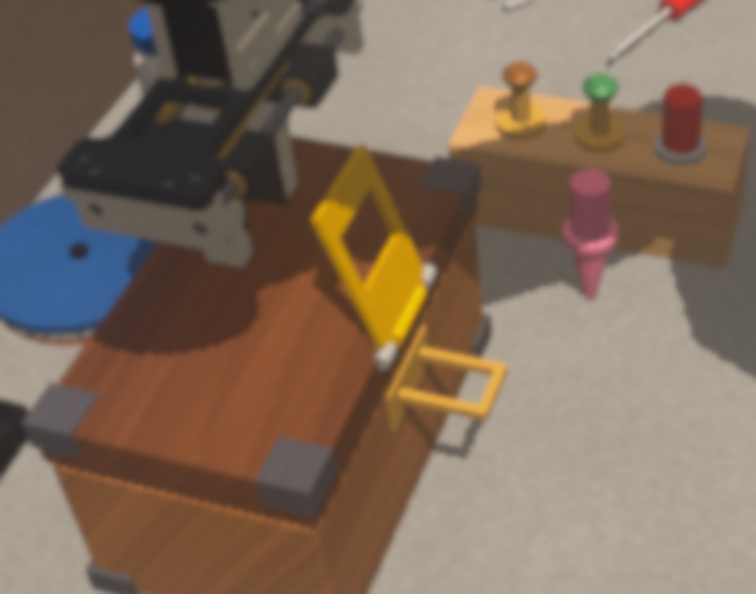

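The gripper stands behind the hasp, with one finger at (275,170) and the other at (230,240), spanning the slot. Now I'll push the hasp forward.

Call:
apply_moves:
  targets:
    - [[0.6, 0, 0], [0, 0, 0], 40]
    - [[0.5, 0, 0], [0, 0, 0], 40]
    - [[0.4, 0, 0], [0, 0, 0], 40]
    - [[0.4, 0, 0], [0, 0, 0], 40]

```text
time_s: 3.15
tcp_pos: [0.5625, 0.0947, 0.2302]
eef_rot: [179.3, -0.1, -179.6]
contact_force: [0.7, -0.8, 0.3]
gripper_width: 0.0405
```

Call:
apply_moves:
  targets:
    - [[0.4, 0, 0], [0, 0, 0], 40]
    - [[0.4, 0, 0], [0, 0, 0], 40]
    - [[0.4, 0, 0], [0, 0, 0], 40]
    - [[0, 0, 0], [0, 0, 0], 40]

```text
time_s: 3.55
tcp_pos: [0.515, 0.0939, 0.2414]
eef_rot: [179.0, 0.7, -179.6]
contact_force: [0.0, -0.3, 0.9]
gripper_width: 0.0402
```

```bash
python3 - <<'E'
from h import *
c=cap('side'); cv2.imwrite('pics/side2.png',cv2.resize(c['img'][120:340,60:340],None,fx=2.7,fy=2.7))
E
```

```text
(no output)
```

View pics/side2.png

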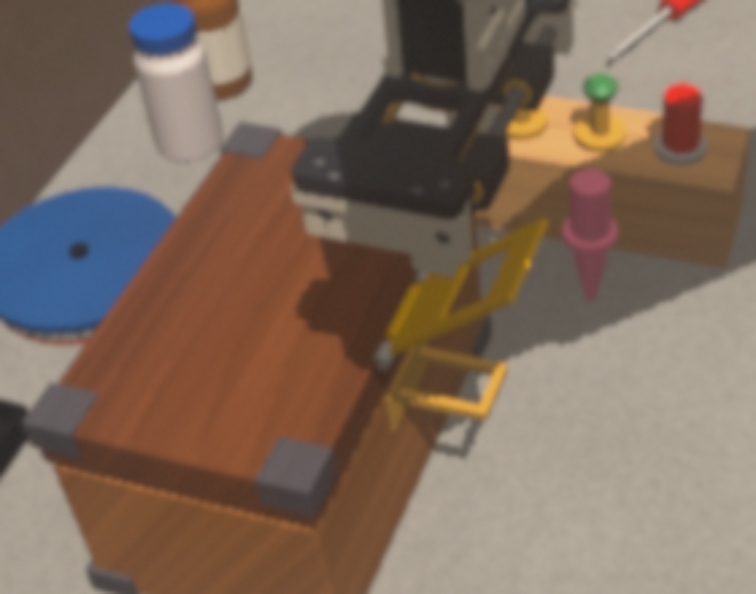

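The hasp at (470,285) is past level and falling. I'll rise, clear the area, then look again.

Call:
apply_moves:
  targets:
    - [[0, 0, -1], [0, 0, 0], 60]
    - [[0, -0.3, -1], [0, 0, 0], 60]
    - [[0.2, -1, 0], [0, 0, 0], 60]
    - [[0.2, -1, 0], [0, 0, 0], 60]
    - [[0.2, -1, 0], [0, 0, 0], 60]

```text
time_s: 4.1
tcp_pos: [0.4973, -0.0405, 0.33]
eef_rot: [179.0, 1.4, -179.2]
contact_force: [0.4, -0.0, 0.1]
gripper_width: 0.06
```

Call:
apply_moves:
  targets:
    - [[0.2, -1, 0], [0, 0, 0], 60]
    - [[0.2, -1, 0], [0, 0, 0], 60]
    - [[0.3, -1, 0], [0, 0, 0], 60]
    - [[0.2, -0.4, 0], [0, 0, 0], 60]
    - [[0, 0, 0], [0, 0, 0], 60]

```text
time_s: 4.6
tcp_pos: [0.4643, -0.1884, 0.3347]
eef_rot: [179.2, 2.0, -179.4]
contact_force: [0.4, 0.5, 0.0]
gripper_width: 0.0601
```

```bash
cat >> h.py <<'E'
from scipy.spatial.transform import Rotation as R
def need(target):
    s=r.get_state(); Rt=R.from_euler('xyz',s['eef_rot'],degrees=True); G=R.from_euler('xyz',[180,0,180],degrees=True)
    print('t',s['time_s'],'pos',s['tcp_pos'].round(4),'rot',s['eef_rot'].round(2),'w',round(float(s['gripper_width']),4),'F',s['contact_force'].round(1),'j6',s['joints'][5].round(0))
    print('shift units',(Rt.inv().apply(np.array(target)-s['tcp_pos'])/0.04).round(3),'turn units',(np.degrees((Rt.inv()*G).as_rotvec())/8).round(3))
E
python3 - <<'E'
from h import *
need([.451,-.183,.2])
c=cap('side'); cv2.imwrite('pics/side3.png',cv2.resize(c['img'][120:340,120:400],None,fx=2.7,fy=2.7))
W=cloud(c); np.savez('side3.npz',**c)
hsv=cv2.cvtColor(c['img'],cv2.COLOR_BGR2HSV); H,S,V=[hsv[...,i] for i in range(3)]
ye=(H>17)&(H<32)&(S>180)&(V>60)&(W[...,0]>.45)&(W[...,0]<.65)&(W[...,1]>0)&(W[...,1]<.2)
p=W[ye]; print(len(p),np.percentile(p,[1,50,99],axis=0).round(3))
E
```

```text
t 4.6 pos [ 0.4643 -0.1884  0.3347] rot [ 179.2     1.95 -179.42] w 0.0601 F [0.4 0.5 0. ] j6 -89.0
shift units [0.446 0.092 3.355] turn units [0.101 0.243 0.075]
746 [[0.537 0.063 0.056]
 [0.548 0.101 0.119]
 [0.555 0.126 0.158]]
```

View pics/side3.png

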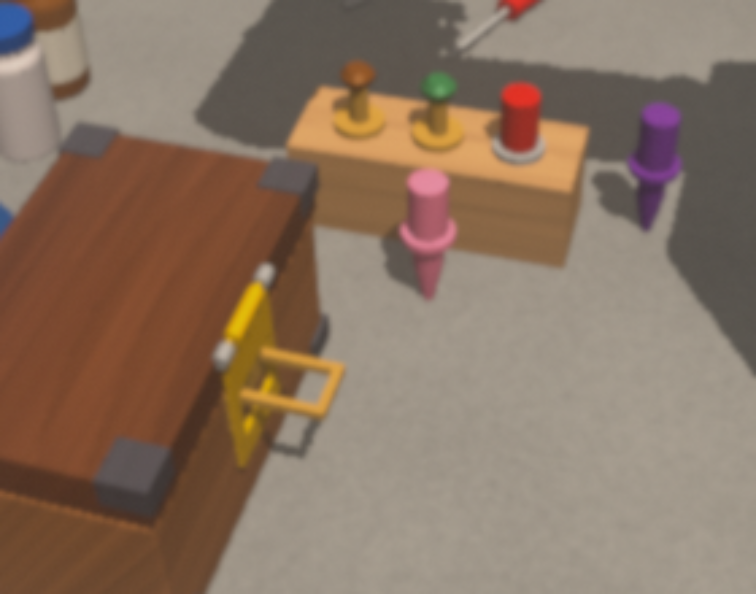

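The hasp at (250,375) now hangs over the staple at (300,380). I'll check its angle and start down to the pin.

```bash
python3 - <<'E'
from h import *
c=dict(np.load('side3.npz')); W=cloud(c)
hsv=cv2.cvtColor(c['img'],cv2.COLOR_BGR2HSV); H,S,V=[hsv[...,i] for i in range(3)]
ye=(H>17)&(H<32)&(S>180)&(V>60)&(W[...,0]>.535)&(W[...,0]<.57)&(W[...,1]>0.05)&(W[...,1]<.14)
ye=cv2.erode(ye.astype(np.uint8),np.ones((3,3)))>0
p=W[ye]
for z in np.arange(.055,.16,.01):
    q=p[np.abs(p[:,2]-z)<.005]
    if len(q): print(round(z,3),len(q),np.median(q,0).round(4))
need([.451,-.183,.2])
E
```

```text
0.065 37 [0.5476 0.1087 0.0658]
0.075 51 [0.5481 0.1076 0.0734]
0.085 12 [0.548  0.1225 0.0852]
0.095 17 [0.5482 0.1238 0.0949]
0.105 22 [0.5481 0.0915 0.1054]
0.115 54 [0.5481 0.0938 0.1168]
0.125 84 [0.5483 0.0993 0.1252]
0.135 55 [0.5484 0.0962 0.1339]
0.145 14 [0.5483 0.0825 0.1414]
0.155 124 [0.5478 0.0959 0.1558]
t 4.65 pos [ 0.4648 -0.1877  0.3347] rot [ 179.2     1.97 -179.39] w 0.0598 F [ 0.5 -0.1  0.6] j6 -89.0
shift units [0.46  0.074 3.356] turn units [0.101 0.246 0.078]
```

Call:
apply_moves:
  targets:
    - [[0.2, 0.05, 0.9], [0.1, 0.24, 0.08], 60]
    - [[0.2, 0, 0.9], [0, 0, 0], 60]
    - [[0, 0, 0.9], [0, 0, 0], 60]
    - [[0, 0, 0], [0, 0, 0], 60]

```text
time_s: 5.05
tcp_pos: [0.4544, -0.1842, 0.2279]
eef_rot: [-179.9, 0.5, 180.0]
contact_force: [-0.2, -0.3, -1.1]
gripper_width: 0.0597
```

```bash
python3 - <<'E'
from h import *
need([.451,-.183,.104])
E
```

```text
t 5.05 pos [ 0.4544 -0.1842  0.2279] rot [-179.91    0.47  179.99] w 0.0597 F [-0.2 -0.3 -1.1] j6 -91.0
shift units [0.112 0.035 3.096] turn units [-0.011  0.059 -0.002]
```

The hasp's x is constant (0.548) over its whole height, so it is fully shut.

Call:
apply_moves:
  targets:
    - [[0.1, 0.03, 0.8], [0, 0.06, 0], 60]
    - [[0, 0, 0.8], [0, 0, 0], 60]
    - [[0, 0, 0.6], [0, 0, 0], 60]
    - [[0, 0, 0], [0, 0, 0], 60]

```text
time_s: 5.45
tcp_pos: [0.4585, -0.1819, 0.1456]
eef_rot: [-179.7, 0.5, -179.7]
contact_force: [-0.3, 0.3, 0.4]
gripper_width: 0.0599
```

```bash
python3 - <<'E'
from h import *
need([.451,-.183,.104])
c=cap('side'); cv2.imwrite('pics/side4.png',cv2.resize(c['img'][80:240,200:400],None,fx=3.5,fy=3.5))
E
```

```text
t 5.45 pos [ 0.4585 -0.1819  0.1456] rot [-179.73    0.53 -179.69] w 0.0599 F [-0.3  0.3  0.4] j6 -91.0
shift units [ 0.198 -0.022  1.039] turn units [-0.034  0.066  0.039]
```

View pics/side4.png

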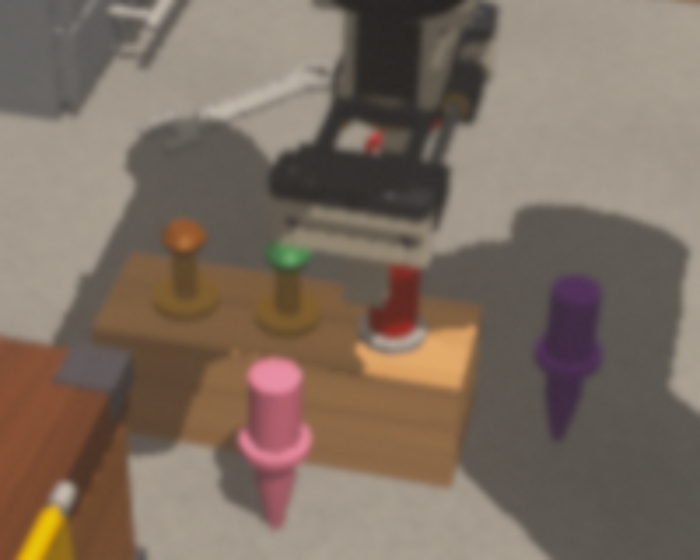

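The fingers straddle the knob at (395,295), with the green dop clear of the gripper body. The tool is 7.5 mm too far in x, so I'll correct that and go down.

Call:
apply_moves:
  targets:
    - [[0.24, 0, 0.3], [0, 0.07, 0.04], 60]
    - [[0.06, 0, 0.4], [0, 0, 0], 60]
    - [[0, 0, 0.2], [0, 0, 0], 60]
    - [[0, 0, 0], [0, 0, 0], 60]

```text
time_s: 5.9
tcp_pos: [0.4522, -0.1821, 0.1164]
eef_rot: [-179.6, 0.6, -179.9]
contact_force: [0.5, 0.3, -0.4]
gripper_width: 0.0603
```

```bash
python3 - <<'E'
from h import *
need([.451,-.183,.104])
E
```

```text
t 5.9 pos [ 0.4522 -0.1821  0.1164] rot [-179.62    0.64 -179.9 ] w 0.0603 F [ 0.5  0.3 -0.4] j6 -92.0
shift units [ 0.032 -0.02   0.309] turn units [-0.047  0.079  0.012]
```

Call:
apply_moves:
  targets:
    - [[0.05, -0.02, 0.25], [-0.04, 0.1, 0], 60]
    - [[0.02, 0, 0.15], [0, 0, 0], 60]
    - [[0, 0, 0], [0, 0, 0], 60]

```text
time_s: 6.2
tcp_pos: [0.4505, -0.1831, 0.101]
eef_rot: [-180.0, -0.1, -179.9]
contact_force: [1.0, -0.4, 0.1]
gripper_width: 0.0598
```

```bash
python3 - <<'E'
from h import *
need([.451,-.183,.104])
E
```

```text
t 6.2 pos [ 0.4505 -0.1831  0.101 ] rot [-1.7995e+02 -8.0000e-02 -1.7990e+02] w 0.0598 F [ 1.  -0.4  0.1] j6 -91.0
shift units [-0.013  0.003 -0.076] turn units [-0.006 -0.01   0.013]
```

Call:
apply_moves:
  targets:
    - [[0, 0, -0.06], [0, 0, 0], 40]
    - [[0, 0, 0], [0, 0, 0], 15]
    - [[0, 0, 0], [0, 0, 0], 15]
    - [[0, 0, 0], [0, 0, 0], 15]
    - [[0, 0, 0], [0, 0, 0], 15]
  squeeze: 30

```text
time_s: 6.7
tcp_pos: [0.451, -0.1834, 0.1042]
eef_rot: [-179.9, -0.0, -179.9]
contact_force: [1.0, 0.1, -1.2]
gripper_width: 0.0278
```

Call:
apply_moves:
  targets:
    - [[0, 0, 0], [0, 0, 0], 15]
    - [[0, 0, 0], [0, 0, 0], 15]
    - [[0, 0, 0], [0, 0, 0], 15]

```text
time_s: 7.0
tcp_pos: [0.4509, -0.1833, 0.1042]
eef_rot: [-179.9, -0.0, -179.9]
contact_force: [0.4, 0.7, 0.4]
gripper_width: 0.0273
```

Gripped at 27.5 mm, the knob's width. Lifting.

Call:
apply_moves:
  targets:
    - [[0, 0, -0.3], [0, 0, 0], 15]
    - [[0, 0, -0.5], [0, 0, 0], 15]
    - [[0, 0, -0.5], [0, 0, 0], 15]
    - [[0, 0, -0.5], [0, 0, 0], 15]
    - [[0, 0, -0.5], [0, 0, 0], 15]

```text
time_s: 7.5
tcp_pos: [0.4481, -0.1828, 0.1955]
eef_rot: [180.0, -0.5, -180.0]
contact_force: [0.6, 0.9, -1.7]
gripper_width: 0.0273
```

Call:
apply_moves:
  targets:
    - [[0, 0, -0.6], [0, 0, 0], 15]
    - [[0, 0, -0.6], [0, 0, 0], 15]
    - [[0, 0, -0.5], [0, 0, 0], 15]
    - [[0, 0, 0], [0, 0, 0], 15]

```text
time_s: 7.9
tcp_pos: [0.4488, -0.1828, 0.2683]
eef_rot: [180.0, -0.4, -179.9]
contact_force: [0.0, -0.8, -2.2]
gripper_width: 0.0275
```

```bash
python3 - <<'E'
from h import *
need([.525,.0955,.25])
c=cap('side'); cv2.imwrite('pics/side5.png',cv2.resize(c['img'][80:300,180:400],None,fx=2.7,fy=2.7))
E
```

```text
t 7.9 pos [ 0.4488 -0.1828  0.2683] rot [ 179.99   -0.38 -179.95] w 0.0275 F [ 0.  -0.8 -2.2] j6 -91.0
shift units [-1.914  6.956  0.447] turn units [ 0.001 -0.047  0.006]
```

View pics/side5.png

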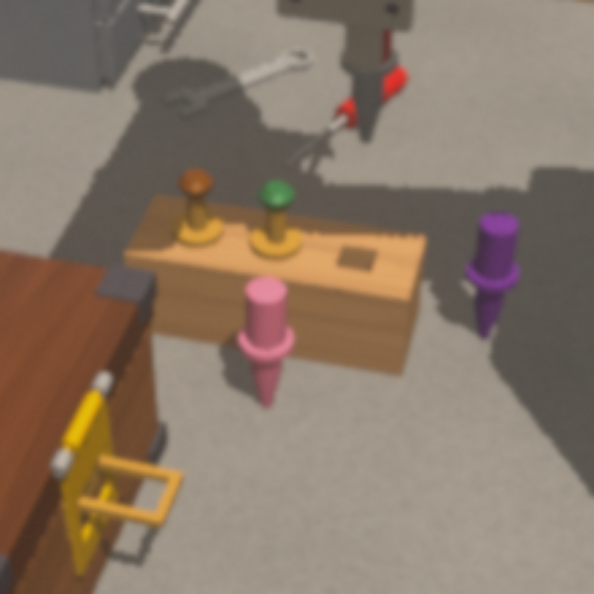

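The pin (tip at (367,140)) is out of its hole at (357,258) and hangs upright in the jaws. I'll carry it above the staple.

Call:
apply_moves:
  targets:
    - [[-0.2, 0.6, 0], [0, -0.05, 0], 15]
    - [[-0.27, 0.9, 0], [0, 0, 0], 15]
    - [[-0.27, 0.9, 0], [0, 0, 0], 15]
    - [[-0.27, 0.9, 0], [0, 0, 0], 15]
    - [[-0.27, 0.9, 0], [0, 0, 0], 15]

```text
time_s: 8.45
tcp_pos: [0.4965, -0.0124, 0.2608]
eef_rot: [179.9, -0.5, 179.6]
contact_force: [1.2, -0.6, -0.5]
gripper_width: 0.0275
```

Call:
apply_moves:
  targets:
    - [[-0.27, 0.9, 0], [0, 0, 0], 15]
    - [[-0.27, 0.9, 0], [0, 0, 0], 15]
    - [[-0.1, 0.6, 0], [0, 0, 0], 15]
    - [[0, 0.3, 0], [0, 0, 0], 15]
    - [[0, 0, 0], [0, 0, 0], 15]

```text
time_s: 8.95
tcp_pos: [0.521, 0.1032, 0.2528]
eef_rot: [-179.9, -1.1, 179.8]
contact_force: [0.8, 0.2, -0.8]
gripper_width: 0.0274
```

```bash
python3 - <<'E'
from h import *
need([.525,.0955,.235])
E
```

```text
t 8.95 pos [0.521  0.1032 0.2528] rot [-179.87   -1.12  179.76] w 0.0274 F [ 0.8  0.2 -0.8] j6 -122.0
shift units [-0.109 -0.192  0.444] turn units [-0.016 -0.14  -0.03 ]
```

Call:
apply_moves:
  targets:
    - [[-0.1, -0.19, 0.2], [0, -0.14, -0.03], 15]
    - [[0, 0, 0.1], [0, 0, 0], 15]
    - [[0, 0, 0], [0, 0, 0], 15]

```text
time_s: 9.25
tcp_pos: [0.5232, 0.0937, 0.2384]
eef_rot: [-179.8, -0.2, 180.0]
contact_force: [-0.1, -1.2, -1.0]
gripper_width: 0.0276
```

```bash
python3 - <<'E'
from h import *
need([.525,.0955,.215])
for n in('side','top'):
    c=cap(n); np.savez(f'{n}6.npz',**c)
    im=c['img']; b=(slice(120,300),slice(140,320)) if n=='side' else (slice(120,260),slice(140,320))
    cv2.imwrite(f'pics/{n}6.png',cv2.resize(im[b],None,fx=3.3,fy=3.3,interpolation=cv2.INTER_CUBIC))
E
```

```text
t 9.25 pos [0.5232 0.0937 0.2384] rot [-179.78   -0.2   179.98] w 0.0276 F [-0.1 -1.2 -1. ] j6 -121.0
shift units [-0.048  0.047  0.585] turn units [-0.027 -0.025 -0.002]
```

View pics/side6.png

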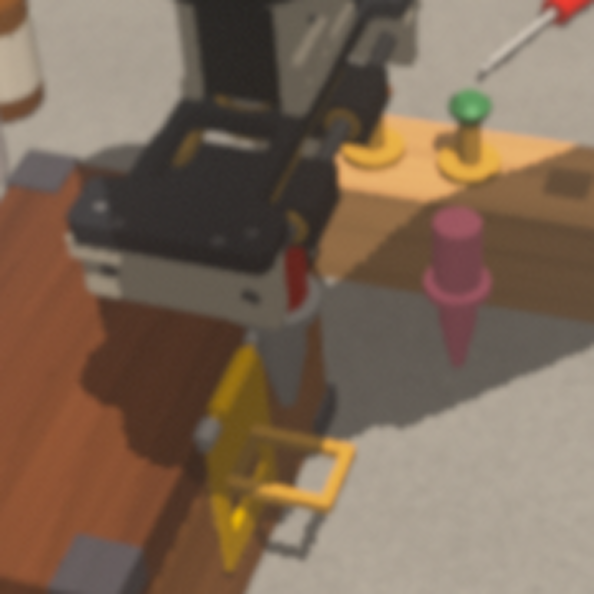

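View pics/top6.png

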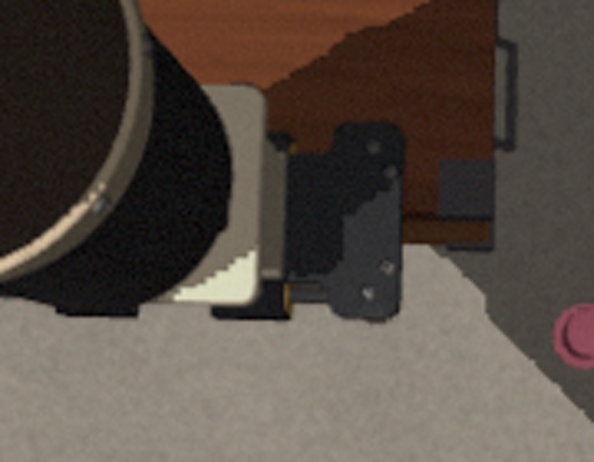

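The side view shows the pin tip at crop (290,400) above and between the staple arms. The top view is blocked by the arm. I'll check the pin's axis against the prediction.

```bash
python3 - <<'E'
from h import *
c=dict(np.load('side6.npz')); W=cloud(c)
t=np.array([.5232,.0937,.2384-.0012])
for dz in (-.022,-.028,-.05,-.088): print(dz,np.array(w2pix(c,t+[0,0,dz])).round(1))
print('staple centre',np.array(w2pix(c,[.525,.0955,.105])).round(1))
b=c['img']
print([ (v,b[v,215:245].astype(int).sum(1).tolist()) for v in (222,228,234,238,242)])
for v in range(212,244,3):
    row=W[v,215:245]; k=(row[:,2]>.13)&(row[:,0]<.545)&(row[:,0]>.49)
    u=np.arange(215,245)[k]
    if len(u): print(v,u.min(),u.max(),np.nanmedian(row[k],0).round(4), np.linalg.norm(0))
E
```

```text
-0.022 [223.4 209. ]
-0.028 [223.7 212.1]
-0.05 [224.8 223. ]
-0.088 [226.6 240.8]
staple centre [227.1 260.8]
[(222, [271, 287, 273, 241, 227, 228, 229, 234, 236, 234, 234, 231, 232, 231, 230, 230, 227, 214, 197, 187, 186, 196, 224, 255, 270, 272, 270, 268, 266, 270]), (228, [274, 262, 241, 225, 220, 221, 229, 228, 233, 228, 232, 229, 230, 227, 227, 224, 219, 203, 191, 184, 187, 196, 216, 248, 268, 269, 267, 266, 266, 266]), (234, [226, 216, 214, 216, 207, 197, 204, 217, 222, 228, 232, 228, 231, 227, 225, 219, 201, 191, 191, 189, 190, 191, 199, 225, 257, 268, 272, 277, 272, 272]), (238, [217, 215, 210, 218, 218, 202, 192, 189, 204, 221, 227, 227, 226, 223, 218, 205, 196, 192, 192, 188, 190, 186, 188, 191, 185, 186, 211, 251, 270, 277]), (242, [216, 212, 214, 216, 213, 210, 191, 187, 187, 195, 208, 217, 213, 211, 204, 196, 193, 188, 190, 187, 191, 194, 189, 181, 173, 170, 199, 242, 268, 278])]
212 215 236 [0.5063 0.0995 0.2176] 0.0
215 215 235 [0.5054 0.1038 0.2157] 0.0
218 215 233 [0.5126 0.1084 0.2132] 0.0
221 218 232 [0.5164 0.1019 0.1987] 0.0
224 218 232 [0.5189 0.1022 0.1928] 0.0
227 219 231 [0.5192 0.1021 0.1866] 0.0
230 220 231 [0.5198 0.1016 0.181 ] 0.0
233 221 230 [0.5207 0.1001 0.1731] 0.0
236 223 230 [0.5197 0.0999 0.1663] 0.0
239 224 229 [0.5214 0.0972 0.1569] 0.0
242 225 228 [0.5224 0.0963 0.1494] 0.0
```

The pin axis agrees with the prediction within 1 px. I'll centre in y, at about 0.0965, and lower.

Call:
apply_moves:
  targets:
    - [[-0.03, 0.06, 0.3], [-0.03, -0.03, 0], 15]
    - [[0, 0.02, 0.3], [0, 0, 0], 15]
    - [[0, 0, 0.3], [0, 0, 0], 15]
    - [[0, 0, 0], [0, 0, 0], 15]

```text
time_s: 9.75
tcp_pos: [0.5254, 0.0965, 0.2028]
eef_rot: [179.9, 0.2, 179.9]
contact_force: [-0.1, 0.4, -1.1]
gripper_width: 0.0276
```

```bash
python3 - <<'E'
from h import *
need([.525,.0965,.135])
c=cap('side'); im=c['img']; cv2.imwrite('pics/side7.png',cv2.resize(im[150:300,150:300],None,fx=3.9,fy=3.9,interpolation=cv2.INTER_CUBIC))
E
```

```text
t 9.75 pos [0.5254 0.0965 0.2028] rot [179.89   0.19 179.89] w 0.0276 F [-0.1  0.4 -1.1] j6 -122.0
shift units [ 0.015 -0.004  1.694] turn units [ 0.013  0.024 -0.013]
```

View pics/side7.png

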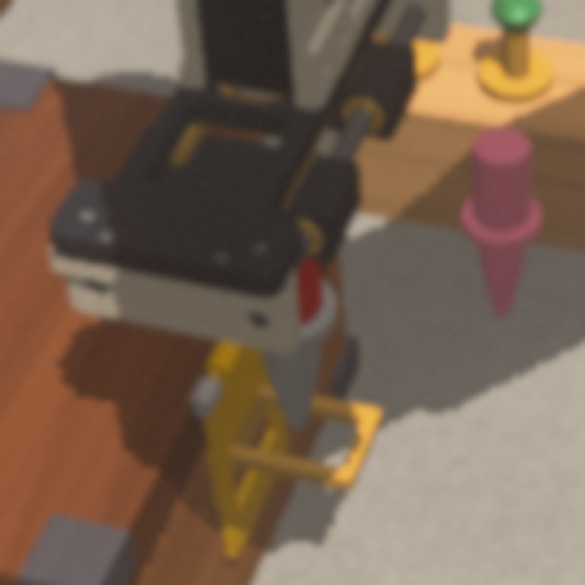

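The tip at (300,425) is centred between the two arms of the loop. Lowering gently.

Call:
apply_moves:
  targets:
    - [[0.01, 0, 0.3], [0, 0.02, 0], 15]
    - [[0.02, 0, 0.3], [0, 0, 0], 15]
    - [[0.02, 0, 0.3], [0, 0, 0], 15]
    - [[0, 0, 0], [0, 0, 0], 15]

```text
time_s: 10.2
tcp_pos: [0.5241, 0.0968, 0.1651]
eef_rot: [179.9, 0.1, 179.9]
contact_force: [-0.5, -0.4, -2.0]
gripper_width: 0.0274
```

```bash
python3 - <<'E'
from h import *
need([.525,.0965,.135])
E
```

```text
t 10.2 pos [0.5241 0.0968 0.1651] rot [1.7987e+02 1.2000e-01 1.7991e+02] w 0.0274 F [-0.5 -0.4 -2. ] j6 -122.0
shift units [-0.02  -0.01   0.754] turn units [ 0.016  0.015 -0.011]
```

Call:
apply_moves:
  targets:
    - [[0, 0, 0.2], [0, 0, 0], 15]
    - [[0, 0, 0.15], [0, 0, 0], 15]
    - [[0, 0, 0.15], [0, 0, 0], 15]
    - [[0, 0, 0], [0, 0, 0], 15]

```text
time_s: 10.6
tcp_pos: [0.5242, 0.0967, 0.1433]
eef_rot: [179.9, 0.1, 179.9]
contact_force: [-0.4, 0.6, -0.8]
gripper_width: 0.0274
```

```bash
python3 - <<'E'
from h import *
need([.525,.0965,.135])
E
```

```text
t 10.6 pos [0.5242 0.0967 0.1433] rot [1.7991e+02 1.0000e-01 1.7993e+02] w 0.0274 F [-0.4  0.6 -0.8] j6 -122.0
shift units [-0.019 -0.005  0.207] turn units [ 0.011  0.013 -0.009]
```

Call:
apply_moves:
  targets:
    - [[0, 0, 0.12], [0, 0, 0], 15]
    - [[0, 0, 0.05], [0, 0, 0], 15]
    - [[0, 0, 0], [0, 0, 0], 15]

```text
time_s: 10.9
tcp_pos: [0.5246, 0.0969, 0.1363]
eef_rot: [179.9, 0.1, 179.9]
contact_force: [0.6, -0.8, -0.2]
gripper_width: 0.0273
```

```bash
python3 - <<'E'
from h import *
need([.525,.0965,.135])
c=cap('side'); im=c['img']; cv2.imwrite('pics/side8.png',cv2.resize(im[170:300,160:290],None,fx=4.5,fy=4.5,interpolation=cv2.INTER_CUBIC))
E
```

```text
t 10.9 pos [0.5246 0.0969 0.1363] rot [1.7989e+02 1.5000e-01 1.7994e+02] w 0.0273 F [ 0.6 -0.8 -0.2] j6 -122.0
shift units [-0.009 -0.01   0.032] turn units [ 0.013  0.019 -0.008]
```

View pics/side8.png

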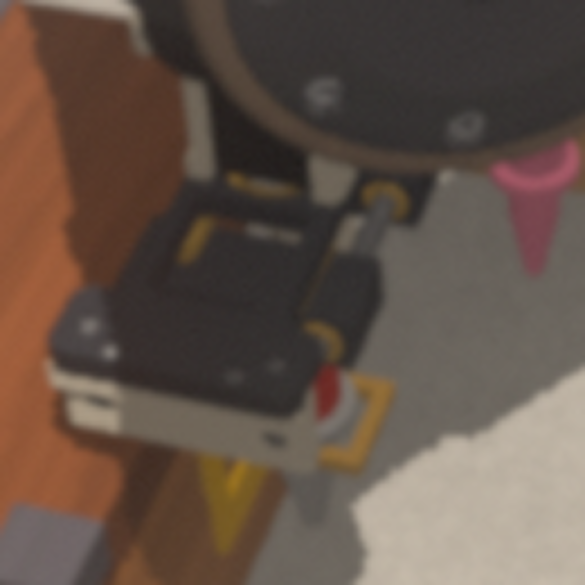

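The disc at (345,410) is nearly on the loop, and the shank's end at (313,510) is below it. A touch lower to feel contact.

Call:
apply_moves:
  targets:
    - [[0, 0, 0.05], [0, 0, 0], 15]
    - [[0, 0, 0.03], [0, 0, 0], 15]

```text
time_s: 11.15
tcp_pos: [0.525, 0.0969, 0.1341]
eef_rot: [179.9, 0.2, 180.0]
contact_force: [-4.4, -0.3, 11.5]
gripper_width: 0.0272
```

Contact at 11.5 N, so the disc is on the loop at the predicted height. Releasing.

Call:
apply_moves:
  targets:
    - [[0, 0, -0.02], [0, 0, 0], 34]
    - [[0, 0, 0], [0, 0, 0], 50]
    - [[0, 0, 0], [0, 0, 0], 56]
    - [[0, 0, 0], [0, 0, 0], 56]

```text
time_s: 11.55
tcp_pos: [0.5258, 0.0974, 0.1357]
eef_rot: [179.8, 0.3, 180.0]
contact_force: [0.0, 0.6, 0.8]
gripper_width: 0.052
```

Call:
apply_moves:
  targets:
    - [[0, 0, -0.2], [0, 0, 0], 56]
    - [[0, 0, -0.5], [0, 0, 0], 56]
    - [[0, 0, -0.9], [0, 0, 0], 56]
    - [[0, 0, -0.9], [0, 0, 0], 56]
    - [[0, 0, -0.9], [0, 0, 0], 56]

```text
time_s: 12.05
tcp_pos: [0.5223, 0.0957, 0.2726]
eef_rot: [-179.9, -0.2, 179.9]
contact_force: [0.7, 0.5, 0.1]
gripper_width: 0.0559
```

Call:
apply_moves:
  targets:
    - [[0.3, -0.9, -0.5], [0, 0, 0], 56]
    - [[0.3, -1, 0], [0, 0, 0], 56]
    - [[0.3, -1, 0], [0, 0, 0], 56]
    - [[0.3, -1, 0], [0, 0, 0], 56]
    - [[0, -1, 0], [0, 0, 0], 56]

```text
time_s: 12.55
tcp_pos: [0.4759, -0.1018, 0.3039]
eef_rot: [179.9, 0.7, -179.6]
contact_force: [1.5, 0.2, 0.2]
gripper_width: 0.0559
```

Call:
apply_moves:
  targets:
    - [[0, -1, 0], [0, 0, 0], 56]
    - [[0, -1, 0], [0, 0, 0], 56]
    - [[0, 0, 0], [0, 0, 0], 56]

```text
time_s: 12.85
tcp_pos: [0.4749, -0.1886, 0.3066]
eef_rot: [179.9, 0.9, -179.7]
contact_force: [-0.7, -0.3, -0.8]
gripper_width: 0.0561
```

```bash
python3 - <<'E'
from h import *
need([.525,.0965,.135])
for n in('side','top'):
    c=cap(n); np.savez(f'{n}9.npz',**c); W=cloud(c)
    im=c['img']; b=(slice(150,300),slice(140,320)) if n=='side' else (slice(130,240),slice(140,320))
    cv2.imwrite(f'pics/{n}9.png',cv2.resize(im[b],None,fx=3.3,fy=3.3,interpolation=cv2.INTER_CUBIC))
    hsv=cv2.cvtColor(im,cv2.COLOR_BGR2HSV); H,S,V=[hsv[...,i] for i in range(3)]
    red=((H<5)|(H>172))&(S>150)&(V>50)&(W[...,0]>.48)&(W[...,0]<.57)&(W[...,1]>.05)&(W[...,1]<.15)&(W[...,2]>.1)
    p=W[red]; 
    if len(p): print(n,len(p),p.min(0).round(4),p.max(0).round(4)); t=p[p[:,2]>p[:,2].max()-.006]; print('top',t.mean(0).round(4))
E
```

```text
t 12.85 pos [ 0.4749 -0.1886  0.3066] rot [ 179.93    0.85 -179.72] w 0.0561 F [-0.7 -0.3 -0.8] j6 -90.0
shift units [-1.222  7.115  4.317] turn units [0.008 0.106 0.035]
side 442 [0.5114 0.0835 0.1143] [0.536  0.1124 0.1565]
top [0.5236 0.0988 0.1542]
```

View pics/side9.png

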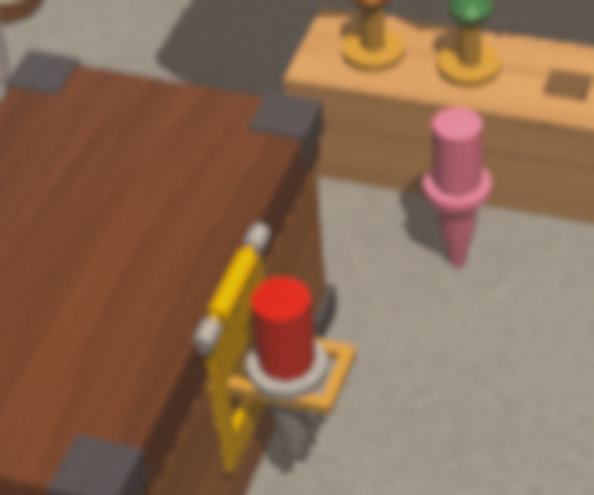

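View pics/top9.png

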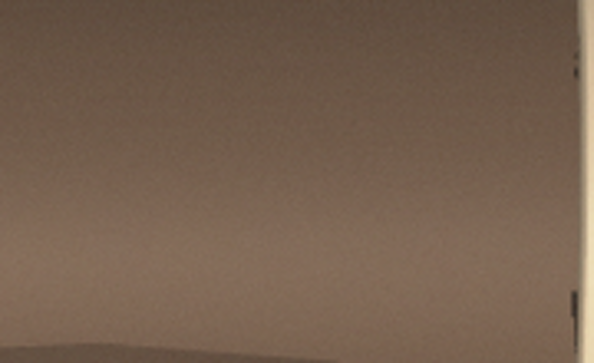

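The pin stands upright in the loop. The knob is at (283,325) with its disc on the loop at (287,365), its top is at z ≈ 0.155 as expected, and the hasp is still shut. The top view is blocked by the arm. Handing in.

```bash
python3 - <<'E'
from plant import r
print(r.close_job())
E
```

```text
the job is handed in; nothing more can be done
None
```

I swung the hasp over to the front and it fell shut over the staple. I then moved the red-knobbed pin from the block into the staple loop, let go, and handed in at about 13 s. The hand-in gave no verdict.

- **Hasp:** measured after the fall and before the pin went in, its x stayed at 0.548 m over its full height, so it hangs at about 0 rad. In the last side picture it is still shut.
- **Pin:** lowering it met 11.5 N when the disc touched the loop. After release the knob centre is about 27.5 mm above the loop and within about 4 mm of the loop's centre. It looks upright in the picture; I did not measure its tilt.
- **Robot:** the gripper is open and the arm is well clear, with no contact force beyond noise.
- **Not confirmed or disagreeing:** the arm blocked the top camera at the end, so the final check rests on the side camera alone. The two cameras differed by about 2 mm on the staple's y, so I aimed between them.

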